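# Flip a pump cover against the board edge and slide it home under the rails

### The arm

A 6-joint arm with a two-finger parallel gripper is mounted at the origin on a cart in front of the work surface, level with it; the furniture and walls round the work are solid. World frame = base frame: x ahead of the robot, y to its left, z up, the work surface at z = 0. Lengths are in mm, angles in rad, forces in N, time in s.
With the tool pointing down it reaches from about 300 to 750 mm from the base axis. Payload 8.5 kg.
Tool frame: the origin (TCP) lies midway between the tips of the shut fingers; the grasp point (between the pads) lies 19 mm behind it (robot.hold_point_z is the distance from the TCP to the grasp point, in mm); z points along the fingers, x is the direction in which the jaws open and shut, and the axes are right-handed (so a half turn about z gives the same grasp; the last joint's range is limited). The gripper opens to 85 mm and grips with 20 to 120 N. Pads are 22 mm wide; open, the fingers measure 114 mm over their backs; the gripper's body (76 mm by 85 mm) begins 54 mm behind the grasp point. The pads swing forward as they close: fully open they stand 13 mm farther back than shut.
Start: joints at [1.106, 0.381, 1.297, -0, 1.464, -0.215], TCP at [135.958, 532.913, 231.322] pointing down, gripper open.
Joint ranges: [-3.11, 3.11], [-0.89, 2.33], [0.22, 2.48], [-1.42, 4.56], [0.17, 2.85], [-2.88, 2.88]. Speed limits (rad/s): [2.39, 2.39, 3.14, 3.14, 3.14, 3.14].

### API

Orientations are given as a rotation vector (axis times angle).
In Python, from rig import robot, cams, ticket gives the robot as it stands.
- The arm moves only by the tool send_rows, never from a script. Its argument "increments" is text: rows parted by semicolons, each of 5 numbers parted by spaces: the finger opening in mm, from 0 to 85.4, then the shift along the tool's x, y, z in mm, then the turn about the tool's z in degrees. A call has 1 to 5 rows; each row is the pose to reach, as a shift and turn from the pose measured when the call began, along the tool's axes at that moment; what a row does not reach only later rows make up. A row lasts 1/8 s, in which the tool goes at most 62.5 mm and 10.7 degrees, less where a joint would pass 70% of its speed; a pose out of reach is approached as far as the arm can. A call with a gripper value outside its range is refused whole. The fingers move at their own pace and stop on an object; "newtons" is the grip in N (left out, the last holds). Time passes only in rows, so rows that repeat a pose let the fingers close. It gives the time, the measured TCP pose, the force and the opening at its end, in the units of the state.
- robot.get_state(): the state, without advancing time (a new reading comes with each control period).
- cams.read_camera(name): name is "scene" or "top"; returns a dict with "image" (384x512x3 uint8, blue, green, red), "mtx" (3x3 intrinsics, pixels), "R" (3x3) and "t" (3): a world point X has camera coordinates R X + t. Camera axes: x right, y down, z forward; pixel columns grow to the right and rows downward; lengths in mm; the calibration is good to about 2 mm. A picture is of the moment at which its call begins. There is no depth.
- ticket.sign_off(): hands the job in, once; it reports no verdict.
The state is a dict: "time": time; "joints": joint angles; "dq": joint speeds; "joint_torque": joint torques, N m; "ee_pos": TCP position; "tcp_rot": TCP orientation; "contact_force": force on the tool from outside, world axes, zero at the start; "moment": the same for the moment, N m; "width": finger opening in mm.
Only numpy, scipy, OpenCV 4.12 (cv2) and the standard library are available. Lean on these libraries where they do the work, as an engineer would, in place of code of your own. Each camera call takes 0.05 s, during which the arm holds its last target.

### The job

The square aluminium pump cover lies sealing face down on the bench and has to go into the wooden holding board so that its sealing face can be cleaned. Without gripping it or picking it up, push it with the fingertips against the edge of the board's open end until it tips up on its side there and flips over onto the board, sealing ring up; then push it under the lips of the two steel rails, fully home against the end stop. Leave everything else on the bench where it is.

Things in the scene. Friction and masses are not known exactly. Their poses are not given: they have to be found in the camera images.
- pump_cover: loose square aluminium plate, 84 x 84 x 6 mm, corner radius 8 mm, about 0.15 kg, with a sealing ring (60 mm across, 3 mm high) on one face; the back is flat. It starts lying on the ring, back up: its edges are 3 to 9 mm above the bench. Origin: centre of the ring's outer plane. +z goes from the ring through the back (up at the start, down once flipped); x and y parallel to the sides
- holding_board: wooden board fixed on the bench, 168 mm long, 130 mm wide, 12 mm thick, with two steel rails and an end stop. Origin: under its centre, on the bench. +x points along it from its open end (x = -84 mm) to the end stop (face at x = +72 mm, 28 mm above the bench), +z up. The first 90 mm are bare: the cover lands there. Fully home the cover's origin is at x = +30, y = 0, 21 mm above the bench
- board_edge (a point): middle of the upper edge of the board's open end, which is a plain vertical step 12 mm high (board x = -84 mm). The cover starts before it on the bench with its centre 57 to 87 mm away, up to 15 mm to one side of the board's middle line and up to 0.35 rad askew
- rail_mouth (a point): middle of the mouth between the rails, on the board's top (board x = +22 mm). From here to the stop the rails' walls stand at y = +-44 mm (88 mm slot for the 84 mm cover); their lips, 8.5 mm above the board's top, reach in to y = +-38 mm, lip tops 23.5 mm above the bench. Lead-ins splay from y = +-44 mm here to +-55 mm at board x = +7 mm
- board_stop (a point): foot of the end stop's face in the middle, 12 mm above the bench (board x = +72 mm)
- coupling: bystander: copper pipe coupling standing on end, 32 mm across, 44 mm high
- nipple: bystander: brass hex nipple standing on end, 36 mm across, 38 mm high
- solder_spool: bystander: spool of solder standing on its flange, 76 mm across, 44 mm high
- marker: bystander: marker pen lying down, 135 mm long
- flux_tin: bystander: flat round tin, 63 mm across, 32 mm high

How it is judged:
By the outcome, as a careful person would: the job done as asked, in the order asked, and still so for the second after the job is handed in, with the robot touching nothing.
It also fails if it takes over 59 s, if anything falls off the work surface, if the arm or the gripper's body presses on something with over 40 N, if the wrist force passes 120 N, or if a joint passes its speed limit or range.

## Working session

There is one attempt and no reset: what is moved stays moved. The work goes in short steps, Python scripts to look and compute and a tool call to move; the robot and the scene stay as the last step left them, time stands still between calls to the robot, and variables do not carry over. Pictures are saved under pics/ and viewed, and the job is handed in when it is done.

Besides the shell and the picture viewer there is one more tool, called as name(argument=value, ...) on one line, values as JSON. send_rows: Moves the arm, as the interface text tells. Its arguments: {"type":"object","properties":{"increments":{"type":"string"},"newtons":{"type":"number"}},"required":["increments"]}

```bash
ls; mkdir -p pics
python3 - <<'E'
from rig import robot,cams,ticket
import cv2
s=robot.get_state(); print({k:s[k] for k in s})
for n in("scene","top"):
    c=cams.read_camera(n); cv2.imwrite(f"pics/{n}0.png",c["image"]); print(n,c["mtx"],c["R"],c["t"], -c["R"].T@c["t"])
E
```

```text
pics
{'time': 0.0, 'joints': array([ 1.10569986e+00,  3.81184081e-01,  1.29826955e+00, -6.50763755e-06,
        1.46361402e+00, -2.15270928e-01]), 'dq': array([ 8.83209516e-04, -2.84271292e-05, -2.26451788e-04, -1.35394222e-03,
       -1.71507808e-04,  1.43847371e-03]), 'joint_torque': array([ 5.12104441e-05, -4.48465741e+01, -2.31282449e+01, -1.64773251e-04,
        4.75610446e-03, -1.80522358e-05]), 'ee_pos': array([135.82898626, 532.6522336 , 230.7152222 ]), 'tcp_rot': array([ 2.48039110e+00,  1.92697500e+00, -2.08625806e-03]), 'contact_force': array([ 0.20687281, -0.46033645, -0.65027551]), 'moment': array([-0.01292614,  0.02540103,  0.02845879]), 'width': 85.85128330541517}
scene [[446.93430578   0.         263.40448251]
 [  0.         446.93430578 198.25717122]
 [  0.           0.           1.        ]] [[-0.36632025 -0.93035025 -0.01605914]
 [-0.6468416   0.26702096 -0.71434988]
 [ 0.66888371 -0.2512931  -0.69960443]] [ 32.902257   449.5744192  535.20036545] [-55.13060761  45.05698953 696.11035899]
top [[461.98250832   0.         261.19046186]
 [  0.         461.98250832 183.50648954]
 [  0.           0.           1.        ]] [[-1.07708362e-03 -9.99998901e-01 -1.01835043e-03]
 [-9.76567135e-01  1.27100428e-03 -2.15209237e-01]
 [ 2.15210295e-01  7.62689217e-04 -9.76567431e-01]] [-188.67267213  597.72087487 1025.88980456] [ 362.72929833 -190.21460574 1130.29348952]
```

View pics/scene0.png

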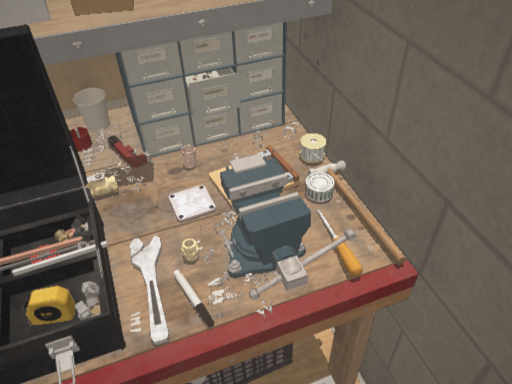

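View pics/top0.png

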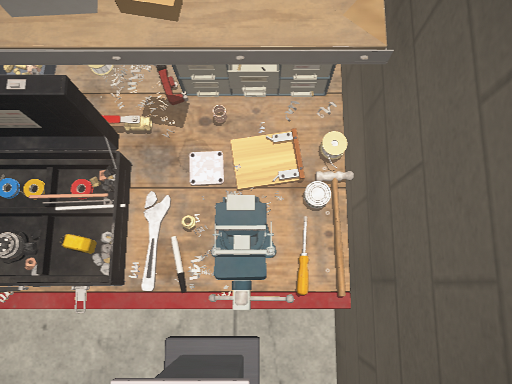

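Run:
```python
import cv2
t=cv2.imread("pics/top0.png"); s=cv2.imread("pics/scene0.png")
cv2.imwrite("pics/top0c.png",cv2.resize(t[115:205,175:325],None,fx=5.3,fy=5.3,interpolation=cv2.INTER_CUBIC))
cv2.imwrite("pics/scene0c.png",cv2.resize(s[130:240,150:310],None,fx=5,fy=5,interpolation=cv2.INTER_CUBIC))
```

```text
(no output)
```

View pics/top0c.png

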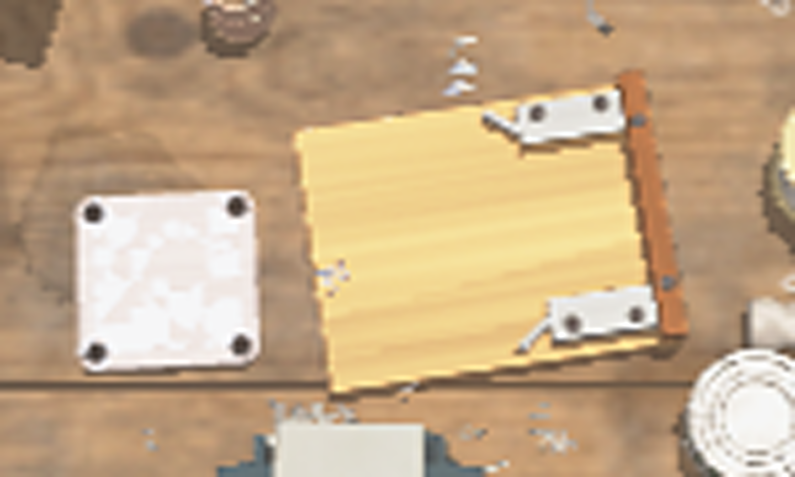

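View pics/scene0c.png

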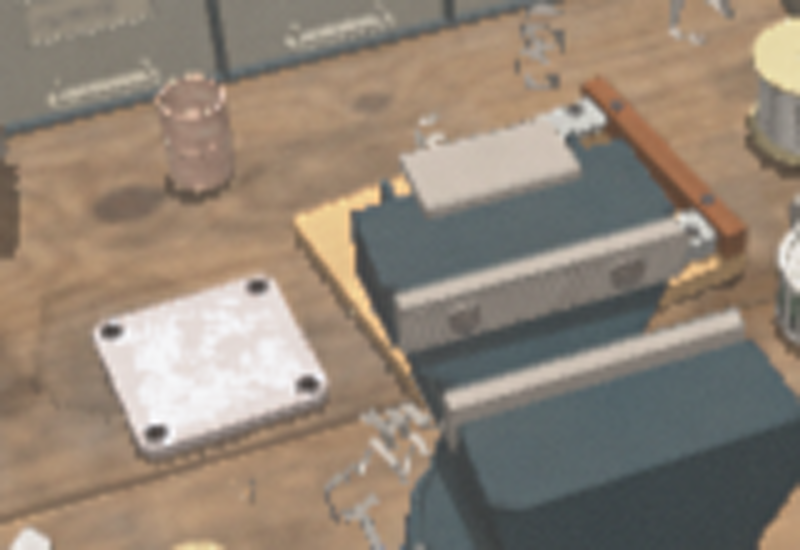

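```bash
cat > h.py <<'E'
import numpy as np, cv2
from rig import robot,cams,ticket
def ray(c,uv,z):
    d=c["R"].T@np.linalg.inv(c["mtx"])@np.array([uv[0],uv[1],1.]); o=-c["R"].T@c["t"]
    return o+d*(z-o[2])/d[2]
def proj(c,X):
    p=c["mtx"]@(c["R"]@np.asarray(X,float)+c["t"]); return p[:2]/p[2]
def tri(c1,u1,c2,u2):
    A=[];b=[]
    for c,u in((c1,u1),(c2,u2)):
        P=c["mtx"]@np.c_[c["R"],c["t"]]
        A+= [u[0]*P[2]-P[0],u[1]*P[2]-P[1]]
    A=np.array(A); return np.linalg.lstsq(A[:,:3],-A[:,3],rcond=None)[0]
def crop(c,box,f,name,pts=[]):
    x0,y0,x1,y1=box; im=cv2.resize(c["image"][y0:y1,x0:x1],None,fx=f,fy=f,interpolation=cv2.INTER_CUBIC)
    for p in pts:
        q=proj(c,p); cv2.circle(im,(int((q[0]-x0+.5)*f),int((q[1]-y0+.5)*f)),2,(0,0,255),-1)
    cv2.imwrite(name,im)
E
python3 - <<'E'
from h import *
T=cams.read_camera("top");S=cams.read_camera("scene")
tp=lambda x,y:(175+x/5.3-.5,115+y/5.3-.5); sp=lambda x,y:(150+x/5-.5,130+y/5-.5)
print("cover")
for t in[(77,193),(255,188),(261,365),(79,371)]: print(ray(T,tp(*t),9)[:2])
for s in [(93,322),(268,276),(328,388),(146,452)]: print(ray(S,sp(*s),9)[:2])
print("holes tri")
for t,s in [((93,212),(111,331)),((237,206),(258,286)),((241,345),(307,383)),((96,352),(155,432))]: print(tri(T,tp(*t),S,sp(*s)))
print("board")
for t in[(296,130),(332,393)]: print(ray(T,tp(*t),12)[:2])
print(tri(T,tp(296,130),S,sp(295,217)))
print("stop ends top",[ray(T,tp(*t),28)[:2] for t in [(618,75),(644,70),(688,332),(662,338)]])
print("stop tri", tri(T,tp(644,70),S,sp(600,78)),tri(T,tp(688,332),S,sp(746,235)))
print("vise jaw pad back corners",tri(T,tp(275,424),S,sp(402,155)),tri(T,tp(424,424),S,sp(550,120)))
E
```

```text
cover
[694.3397611   -7.21737535]
[696.70168391 -91.98619158]
[610.30733181 -96.26004858]
[607.53791645 -10.97985648]
[695.87230397 -10.28141629]
[695.18645942 -91.05108708]
[616.22530591 -95.31574676]
[609.26879536 -13.24540449]
holes tri
[683.95602973 -15.87618848  12.05108829]
[686.67411911 -84.11669489  12.60206335]
[619.11384618 -87.06304282  12.56123665]
[615.88579246 -19.21925766  12.35741459]
board
[ 724.62380935 -111.35550611]
[ 596.22338457 -129.85922727]
[ 723.48592627 -112.12838239   14.7717168 ]
stop ends top [array([ 746.46872697, -264.55007176]), array([ 748.94081118, -276.89913971]), array([ 621.48021687, -295.03685278]), array([ 618.64829763, -282.96301023])]
stop tri [ 748.95840549 -276.45506027   28.53239267] [ 622.31084035 -295.53929432   24.14494932]
vise jaw pad back corners [ 547.38207176 -117.7141385   184.64229618] [ 548.06105721 -175.65129795  182.18998849]
```

Run:
```python
from h import *
T=cams.read_camera("top");S=cams.read_camera("scene")
print("lid top",tri(T,(76,75),S,(38,28)),"hinge",tri(T,(119,150),S,(92,197)))
print("box front corner",tri(T,(122,283),S,(120,345)))
for uv in [(130,160),(122,285),(0,285),(256,300),(0,300)]: print(uv,ray(T,uv,0)[:2],ray(T,uv,100)[:2])
print("cabinet",tri(T,(177,95),S,(147,152)),tri(T,(330,95),S,(283,122)), "cab top", tri(T,(172,66),S,(118,52)))
print("vise handle", ray(T,(213,298),100), ray(T,(292,298),100),"coupling",tri(T,(219,108),S,(188,148)))
print("shelf",tri(T,(388,60),S,(332,12)))
```

```text
lid top [712.33574681 125.58826054 403.35374454] hinge [675.83455052 143.68159027  75.53057372]
box front corner [368.96009441 143.22006364   8.32279551]
(130, 160) [673.25606862 143.10339836] [645.78295892 113.61388903]
(122, 285) [363.82428005 143.6489965 ] [363.72740418 114.11121668]
(0, 285) [364.1387519 435.4352858] [364.01405388 380.0824153 ]
(256, 300) [ 328.70637004 -176.70756788] [ 331.71646685 -177.9025706 ]
(0, 300) [329.3425348  431.23718335] [332.29634846 376.25572988]
cabinet [829.37908379  14.57300196  38.98502855] [ 847.75380873 -362.17431098    9.13468439] cab top [781.33426751  -1.0116178  306.56272523]
vise handle [336.01561763 -84.77388595 100.        ] [ 335.83589288 -255.8472405   100.        ] coupling [794.82871116 -85.31257559  44.35079151]
shelf [ 786.43947824 -435.55249427  310.72651184]
```

```bash
cat >> h.py <<'E'
from scipy.spatial.transform import Rotation as Ro
E0=np.array([660.4,-120.6]); a=np.radians(8.2); BY=np.array([np.cos(a),np.sin(a)]); BX=np.array([np.sin(a),-np.cos(a)])
def w2b(p): d=np.asarray(p)[:2]-E0; return np.array([d@BX,d@BY])
def show():
    s=robot.get_state(); R=Ro.from_rotvec(s["tcp_rot"]).as_matrix(); p=s["ee_pos"]
    ang=np.degrees(np.arctan2(R[1,0],R[0,0]))
    print("t",round(s["time"],2),"p",p.round(1),"board s,lat",w2b(p).round(1),"xang",round(ang,2),"F",s["contact_force"].round(1),"w",round(s["width"],1),"Z",R[:,2].round(3))
    return s,R,p,ang
def to(xyz,yaw=None):
    s,R,p,ang=show(); d=R.T@(np.asarray(xyz,float)-p)
    print("incr",d.round(1),"turn",None if yaw is None else round((ang-yaw+180)%360-180,1))
def tob(sx,lat,z,yaw=8.2):
    q=E0+sx*BX+lat*BY; to([q[0],q[1],z],yaw)
E
python3 -c "
from h import *
to([400,10,235],8.2)"
```

```text
t 0.3 p [135.9 532.8 231.1] board s,lat [-721.6 -425.9] xang 75.69 F [-0.6  0.4 -0.1] w 85.3 Z [-0. -0. -1.]
incr [-441.3  385.1   -3.7] turn 67.5
```

send_rows(increments="40 -44 38 -2 8; 40 -88 77 -3 16; 40 -132 115 -4 24; 40 -176 154 -4 32; 40 -220 192 -4 40")

```text
time: 0.92
ee_pos: [268.1, 270.6, 235.4]
tcp_rot: [2.992, 0.956, 0.001]
contact_force: [1.0, 0.1, 0.1]
width: 40.0
```

```bash
python3 -c "
from h import *
to([400,10,235],8.2)"
```

```text
t 0.93 p [268.1 270.6 235.4] board s,lat [-443.1 -332.5] xang 35.45 F [1.  0.1 0.1] w 40.0 Z [ 0. -0. -1.]
incr [-43.6 288.8   0.5] turn 27.2
```

send_rows(increments="40 -8 55 0 7; 40 -16 110 0 14; 40 -25 165 0 20; 40 -33 220 0 27; 40 -44 289 0 27")

```text
time: 1.55
ee_pos: [397.0, 14.5, 235.7]
tcp_rot: [3.133, 0.229, 0.002]
contact_force: [1.6, 0.6, -0.5]
width: 40.1
```

```bash
python3 -c "
from h import *
tob(-138,1,100)"
```

```text
t 1.55 p [397.   14.5 235.7] board s,lat [-171.3 -241.4] xang 8.38 F [ 1.6  0.6 -0.5] w 40.1 Z [ 0.001 -0.    -1.   ]
incr [242.1  34.  136. ] turn 0.2
```

send_rows(increments="40 55 8 0 0; 40 110 16 0 0; 40 165 24 10 0; 40 215 30 50 0; 40 242 33 100 0")

```text
time: 2.17
ee_pos: [643.8, 17.0, 135.0]
tcp_rot: [3.132, 0.23, 0.006]
contact_force: [1.3, -0.2, -1.1]
width: 40.0
```

Run:
```python
from h import *
tob(-138,1,25)
T=cams.read_camera("top");S=cams.read_camera("scene")
crop(T,(150,90,330,210),4.4,"pics/t1.png"); crop(S,(120,90,320,250),4,"pics/s1.png")
```

```text
t 2.17 p [643.8  17.  135. ] board s,lat [-138.6    3.2] xang 8.38 F [ 1.3 -0.2 -1.1] w 40.0 Z [ 0.004 -0.    -1.   ]
incr [ -2.6   0.5 110. ] turn 0.2
```

View pics/t1.png

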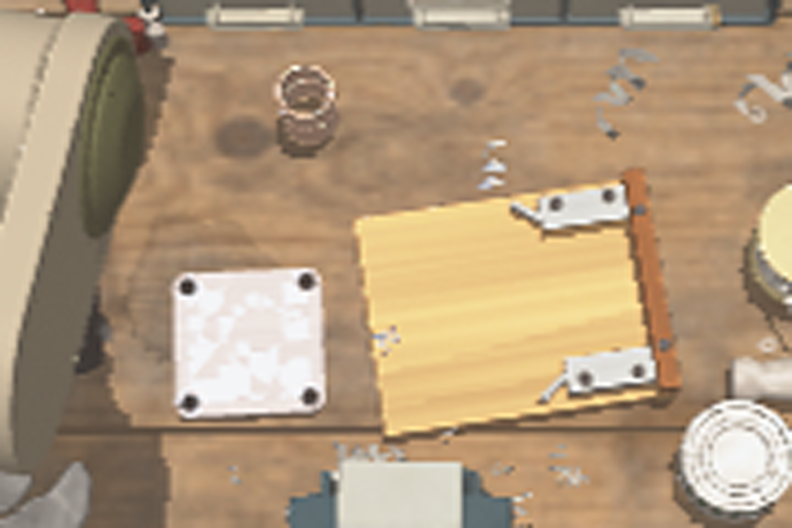

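View pics/s1.png

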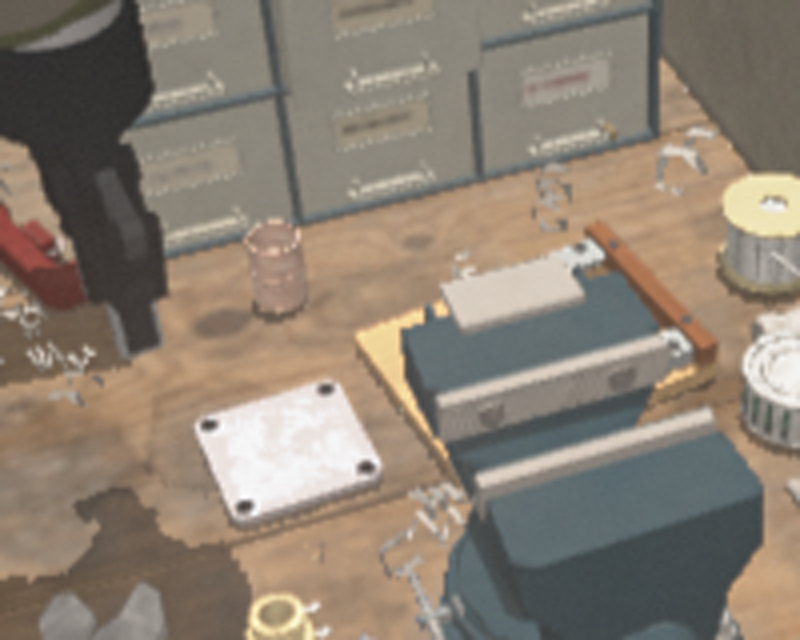

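send_rows(increments="40 -2 0 50 0; 40 -2 0 100 0; 40 -2 0 118 0; 40 -2 0 122 0; 40 -2 0 125 0")

```text
time: 2.9
ee_pos: [638.7, 17.1, 6.0]
tcp_rot: [-3.132, -0.23, 0.009]
contact_force: [-0.1, 0.5, 0.7]
width: 39.9
```

Run:
```python
from h import *
tob(-138,1,1)
S=cams.read_camera("scene")
crop(S,(120,120,280,230),5,"pics/s2.png")
```

```text
t 2.9 p [638.7  17.1   6. ] board s,lat [-139.4   -1.8] xang 8.38 F [-0.1  0.5  0.7] w 39.9 Z [-0.006  0.001 -1.   ]
incr [2.8 1.4 5. ] turn 0.2
```

View pics/s2.png

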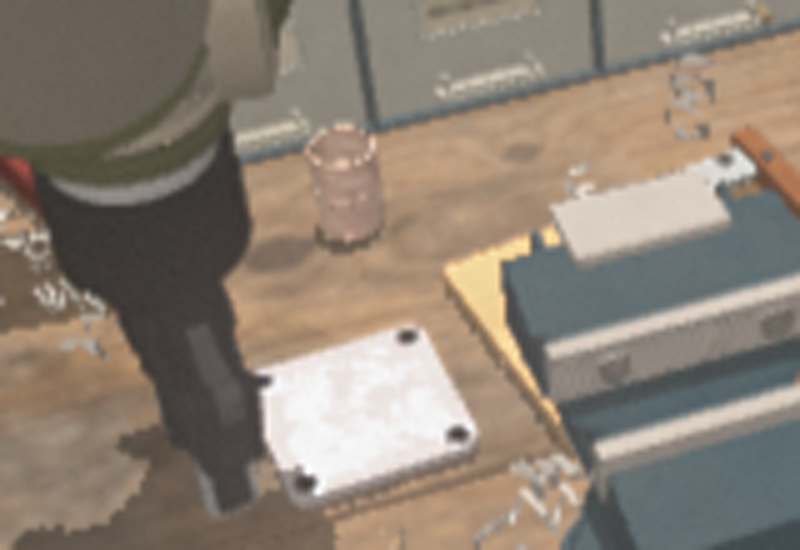

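send_rows(increments="40 3 1 2 0; 40 3 1 4 0; 40 3 1 4 0")

```text
time: 3.32
ee_pos: [641.6, 16.6, 1.5]
tcp_rot: [-3.132, -0.23, 0.01]
contact_force: [-0.2, -0.6, 0.1]
width: 39.8
```

send_rows(increments="40 0 0 1 0; 40 0 0 2 0; 40 0 0 2 0")

```text
time: 3.7
ee_pos: [641.4, 16.6, -0.6]
tcp_rot: [-3.131, -0.23, 0.01]
contact_force: [0.2, -0.2, -0.3]
width: 39.9
```

send_rows(increments="40 0 0 1 0; 40 0 0 2 0; 40 0 0 2 0")

```text
time: 4.08
ee_pos: [641.6, 16.6, -1.4]
tcp_rot: [-3.132, -0.23, 0.009]
contact_force: [-3.9, -1.0, 9.7]
width: 40.1
```

send_rows(increments="40 0 0 -2 0; 40 0 8 -2 0; 40 0 16 -2 0; 40 0 24 -2 0; 40 0 30 -2 0")

```text
time: 4.7
ee_pos: [646.1, -13.9, 0.3]
tcp_rot: [-3.132, -0.229, 0.009]
contact_force: [0.2, 0.3, 0.2]
width: 40.1
```

Run:
```python
from h import *
tob(-100,1,0.5)
S=cams.read_camera("scene");T=cams.read_camera("top")
crop(S,(120,120,280,230),5,"pics/s3.png");crop(T,(175,115,325,205),5.3,"pics/t3.png")
```

```text
t 4.7 p [ 6.461e+02 -1.390e+01  3.000e-01] board s,lat [-107.7    1. ] xang 8.36 F [0.2 0.3 0.2] w 40.1 Z [-0.006  0.001 -1.   ]
incr [-0.1  7.7 -0.2] turn 0.2
```

View pics/s3.png

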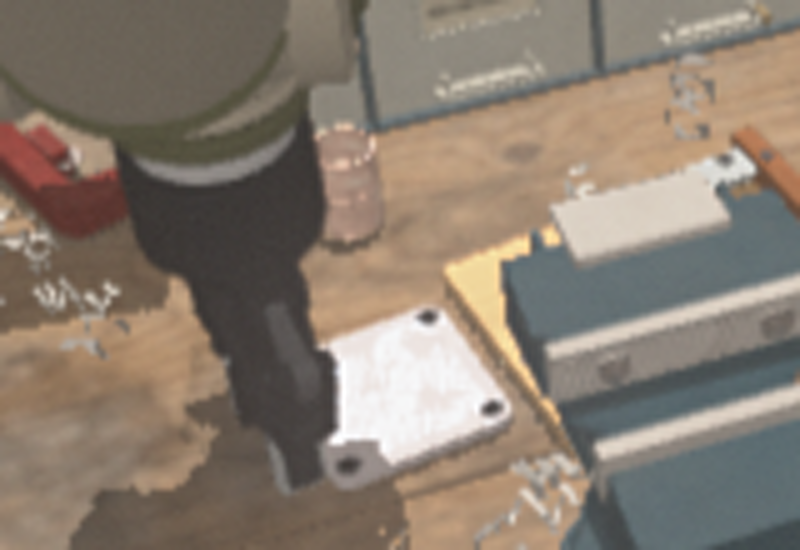

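View pics/t3.png

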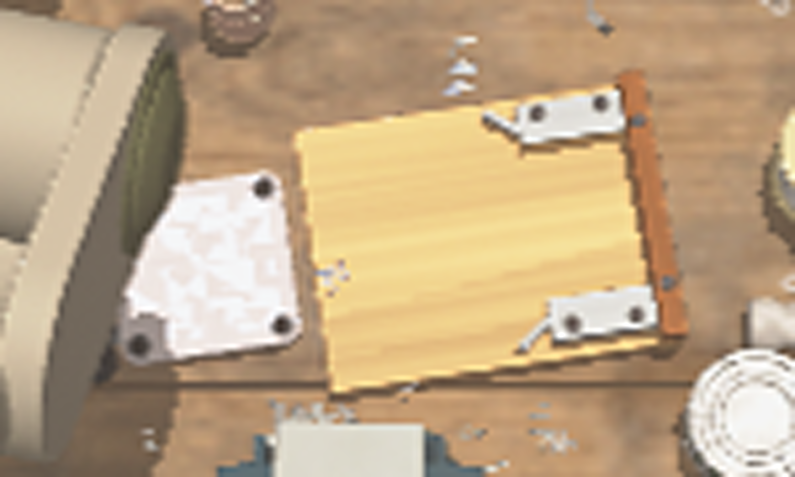

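send_rows(increments="40 0 3 0 0; 40 0 6 0 0; 40 0 9 0 0; 40 0 10 0 0")

```text
time: 5.3
ee_pos: [647.7, -24.0, 0.5]
tcp_rot: [-3.132, -0.228, 0.009]
contact_force: [0.2, 1.4, 0.1]
width: 40.2
```

send_rows(increments="40 0 1 0 0; 40 0 2 0 0; 40 0 3 0 0")

```text
time: 5.68
ee_pos: [647.5, -24.7, 0.4]
tcp_rot: [-3.128, -0.229, 0.01]
contact_force: [-1.8, 14.0, 3.1]
width: 39.8
```

send_rows(increments="40 0 2.2 -2 0; 40 0 2.3 -4 0; 40 0 2.4 -6 0; 40 0 2.5 -8 0; 40 0 2.5 -8 0")

```text
time: 6.3
ee_pos: [647.4, -24.9, 8.2]
tcp_rot: [-3.125, -0.23, 0.012]
contact_force: [-0.8, 10.4, -0.4]
width: 39.7
```

Run:
```python
from h import *
tob(-96.8,1,0.5)
S=cams.read_camera("scene");T=cams.read_camera("top")
crop(S,(120,120,280,230),5,"pics/s4.png")
```

```text
t 6.3 p [647.4 -24.9   8.2] board s,lat [-96.5   0.8] xang 8.42 F [-0.8 10.4 -0.4] w 39.7 Z [-0.008  0.008 -1.   ]
incr [ 0.3 -0.2  7.7] turn 0.2
```

View pics/s4.png

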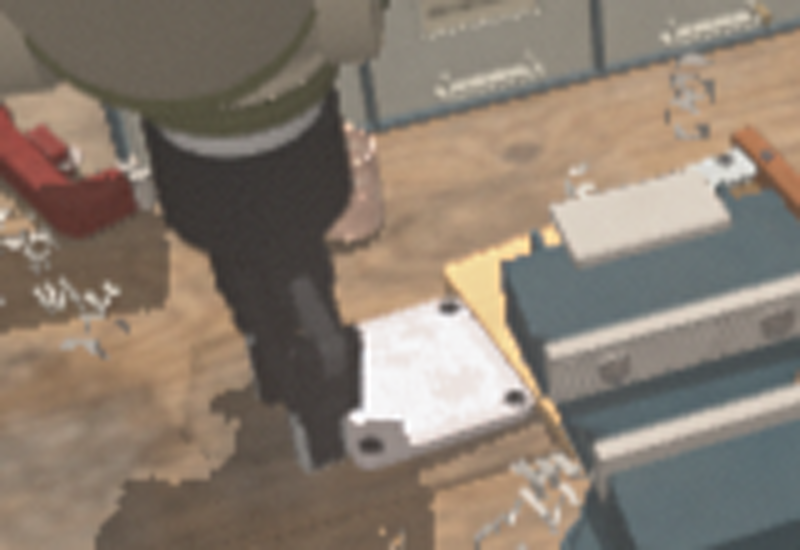

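send_rows(increments="40 0 2.0 -2 0; 40 0 2.4 -4 0; 40 0 2.8 -6 0; 40 0 3.2 -8 0; 40 0 3.2 -8 0")

```text
time: 7.02
ee_pos: [647.4, -25.8, 16.0]
tcp_rot: [-3.121, -0.231, 0.014]
contact_force: [-1.0, 11.6, 1.2]
width: 39.7
```

Run:
```python
from h import *
tob(-96.8,1,0.5)
S=cams.read_camera("scene");T=cams.read_camera("top")
crop(S,(120,120,280,230),5,"pics/s5.png")
```

```text
t 7.03 p [647.4 -25.8  16. ] board s,lat [-95.7   0.7] xang 8.47 F [-1.  11.6  1.2] w 39.7 Z [-0.01   0.011 -1.   ]
incr [ 0.4 -0.9 15.5] turn 0.3
```

View pics/s5.png

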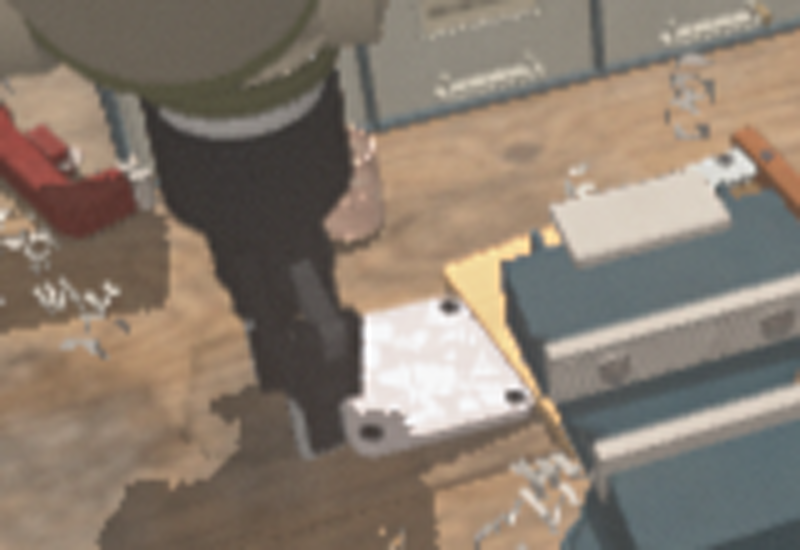

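send_rows(increments="40 0 2.4 -2 0; 40 0 2.9 -4 0; 40 0 3.5 -6 0; 40 0 4.0 -8 0; 40 0 4.6 -10 0")

```text
time: 7.75
ee_pos: [647.8, -27.8, 25.9]
tcp_rot: [-3.117, -0.232, 0.015]
contact_force: [-0.9, 12.2, 2.9]
width: 39.8
```

send_rows(increments="40 0 2.7 -2 0; 40 0 3.5 -4 0; 40 0 4.3 -6 0; 40 0 5.3 -8 0; 40 0 6.3 -10 0")

```text
time: 8.38
ee_pos: [648.4, -31.3, 36.1]
tcp_rot: [-3.112, -0.234, 0.016]
contact_force: [-1.3, 13.5, 4.6]
width: 40.1
```

Run:
```python
from h import *
tob(-96.8,1,0.5)
S=cams.read_camera("scene");T=cams.read_camera("top")
crop(S,(120,120,280,230),5,"pics/s6.png")
```

```text
t 8.38 p [648.4 -31.3  36.1] board s,lat [-90.1   0.8] xang 8.59 F [-1.3 13.5  4.6] w 40.1 Z [-0.011  0.02  -1.   ]
incr [ 0.5 -5.9 35.7] turn 0.4
```

View pics/s6.png

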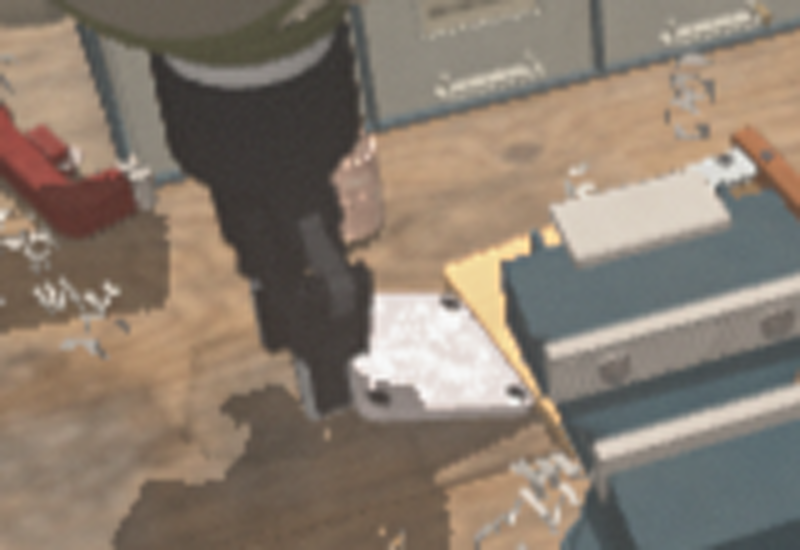

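send_rows(increments="40 0 2.8 -2 0; 40 0 3.9 -4 0; 40 0 5.1 -6 0; 40 0 6.3 -8 0; 40 0 7.6 -10 0")

```text
time: 9.1
ee_pos: [649.7, -39.4, 46.3]
tcp_rot: [-3.113, -0.233, 0.015]
contact_force: [-1.0, 0.1, -0.0]
width: 40.3
```

send_rows(increments="40 0 3 -2 0; 40 0 4.4 -4 0; 40 0 5.9 -6 0; 40 0 7.5 -8 0; 40 0 9.3 -10 0")

```text
time: 9.72
ee_pos: [651.2, -48.8, 56.2]
tcp_rot: [-3.113, -0.233, 0.015]
contact_force: [-0.4, -0.1, 0.0]
width: 39.7
```

Run:
```python
from h import *
tob(-96.8,1,0.5)
S=cams.read_camera("scene");T=cams.read_camera("top")
crop(S,(120,120,280,230),5,"pics/s7.png")
```

```text
t 9.72 p [651.2 -48.8  56.2] board s,lat [-72.3   1.1] xang 8.57 F [-0.4 -0.1  0. ] w 39.7 Z [-0.011  0.019 -1.   ]
incr [  0.5 -23.3  56.2] turn 0.4
```

View pics/s7.png

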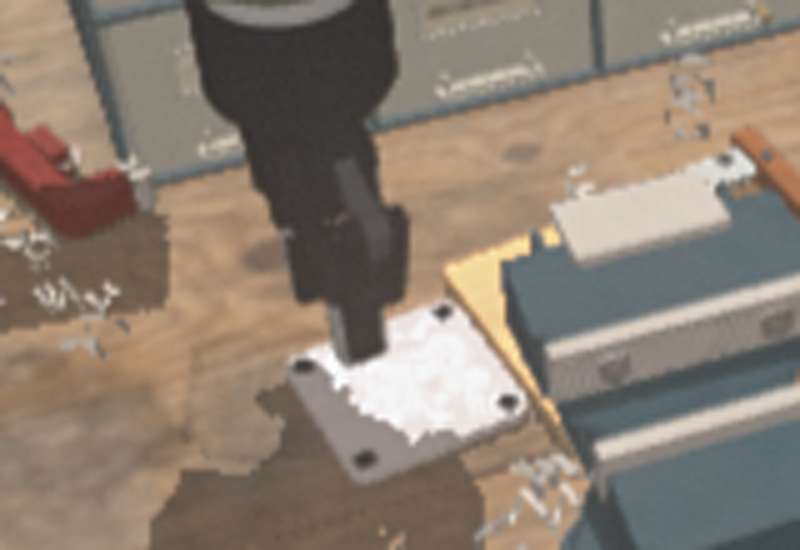

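send_rows(increments="40 0 -25 0 0; 40 0 -44 10 0; 40 0 -44 40 0; 40 0 -44 55 0; 40 0 -44 55 0")

```text
time: 10.45
ee_pos: [643.7, -3.8, 1.2]
tcp_rot: [-3.112, -0.233, 0.017]
contact_force: [0.2, -0.4, 1.0]
width: 40.2
```

send_rows(increments="40 0 0 1 0; 40 0 0 2 0; 40 0 0 2 0")

```text
time: 10.82
ee_pos: [643.8, -3.9, -0.4]
tcp_rot: [-3.113, -0.233, 0.017]
contact_force: [1.1, 0.0, 0.4]
width: 39.9
```

Run:
```python
from h import *
tob(-112,1,-0.8)
S=cams.read_camera("scene");T=cams.read_camera("top")
crop(S,(120,120,280,230),5,"pics/s8.png");crop(T,(175,115,325,205),5.3,"pics/t8.png")
```

```text
t 10.82 p [ 6.438e+02 -3.900e+00 -4.000e-01] board s,lat [-117.8    0.2] xang 8.57 F [1.1 0.  0.4] w 39.9 Z [-0.012  0.019 -1.   ]
incr [0.7 5.8 0.3] turn 0.4
```

View pics/s8.png

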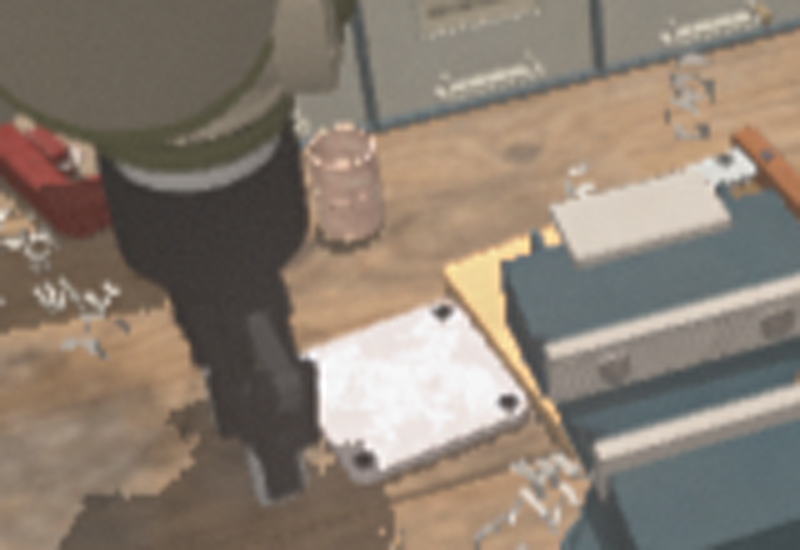

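View pics/t8.png

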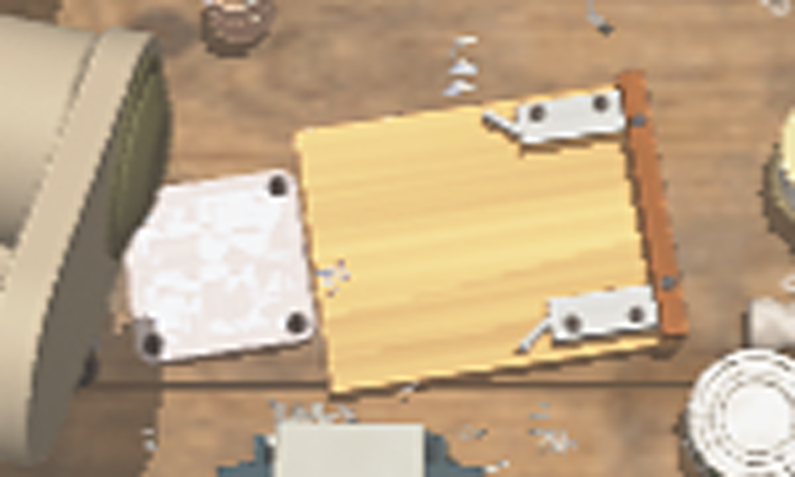

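send_rows(increments="40 0.7 7 0.5 0; 40 0.7 13 0.5 0; 40 0.7 17 0.5 0; 40 0.7 21 0.5 0; 40 0.7 22 0.5 0")

```text
time: 11.55
ee_pos: [647.7, -24.5, -1.1]
tcp_rot: [-3.11, -0.233, 0.017]
contact_force: [-1.3, 10.9, 4.7]
width: 40.0
```

```bash
python3 -c "
from h import *
show()"
```

```text
t 11.55 p [647.7 -24.5  -1.1] board s,lat [-97.    1.2] xang 8.57 F [-1.3 10.9  4.7] w 40.0 Z [-0.012  0.022 -1.   ]
```

send_rows(increments="40 0 1.4 -2 0; 40 0 1.4 -4 0; 40 0 1.5 -6 0; 40 0 1.6 -8 0; 40 0 1.8 -10 0")

```text
time: 12.18
ee_pos: [647.5, -24.7, 8.3]
tcp_rot: [-3.107, -0.233, 0.019]
contact_force: [0.9, 9.6, 0.5]
width: 40.0
```

send_rows(increments="40 0 1.6 -2 0; 40 0 1.9 -4 0; 40 0 2.2 -6 0; 40 0 2.5 -8 0; 40 0 2.9 -10 0")

```text
time: 12.8
ee_pos: [647.6, -25.9, 17.8]
tcp_rot: [-3.104, -0.234, 0.021]
contact_force: [-0.3, 9.8, 0.5]
width: 40.0
```

Run:
```python
from h import *
show()
S=cams.read_camera("scene");T=cams.read_camera("top")
crop(S,(150,150,260,230),7,"pics/s9.png")
```

```text
t 12.8 p [647.6 -25.9  17.8] board s,lat [-95.6   0.9] xang 8.63 F [-0.3  9.8  0.5] w 40.0 Z [-0.015  0.028 -0.999]
```

View pics/s9.png

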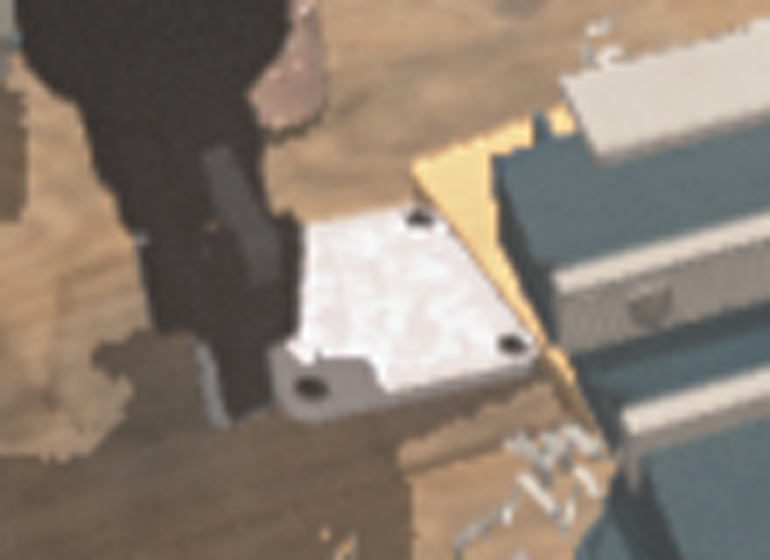

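send_rows(increments="40 0 1.9 -2 0; 40 0 2.4 -4 0; 40 0 3.0 -6 0; 40 0 3.6 -8 0; 40 0 4.2 -10 0")

```text
time: 13.52
ee_pos: [648.0, -28.1, 27.7]
tcp_rot: [-3.1, -0.235, 0.022]
contact_force: [0.6, 11.5, 1.4]
width: 39.6
```

Run:
```python
from h import *
show()
S=cams.read_camera("scene");T=cams.read_camera("top")
crop(S,(150,150,260,230),7,"pics/s10.png")
```

```text
t 13.53 p [648.  -28.1  27.7] board s,lat [-93.3   0.9] xang 8.67 F [ 0.6 11.5  1.4] w 39.6 Z [-0.017  0.031 -0.999]
```

View pics/s10.png

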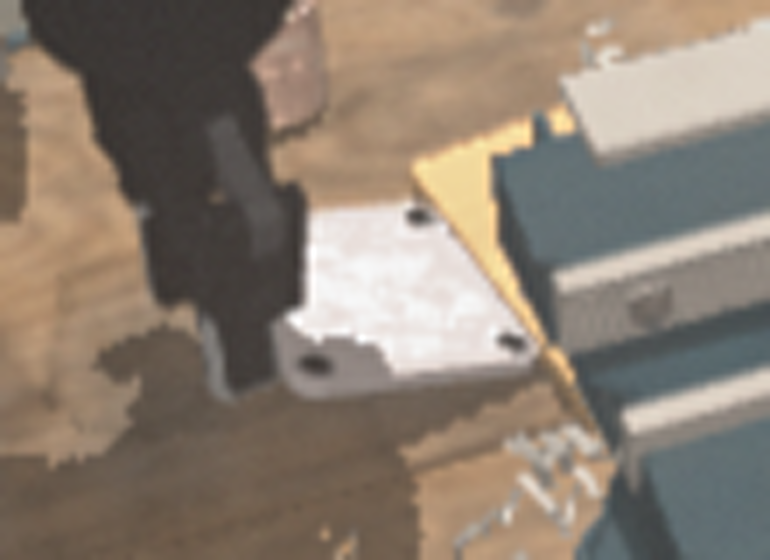

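send_rows(increments="40 0 2.2 -1.5 0; 40 0 2.9 -3 0; 40 0 3.6 -4.5 0; 40 0 4.0 -5 0")

```text
time: 14.12
ee_pos: [648.2, -29.9, 32.8]
tcp_rot: [-3.096, -0.235, 0.023]
contact_force: [-1.2, 12.8, 4.0]
width: 40.1
```

Run:
```python
from h import *
show()
S=cams.read_camera("scene");T=cams.read_camera("top")
crop(S,(150,150,260,230),7,"pics/s11.png")
```

```text
t 14.12 p [648.2 -29.9  32.8] board s,lat [-91.5   0.9] xang 8.71 F [-1.2 12.8  4. ] w 40.1 Z [-0.017  0.035 -0.999]
```

View pics/s11.png

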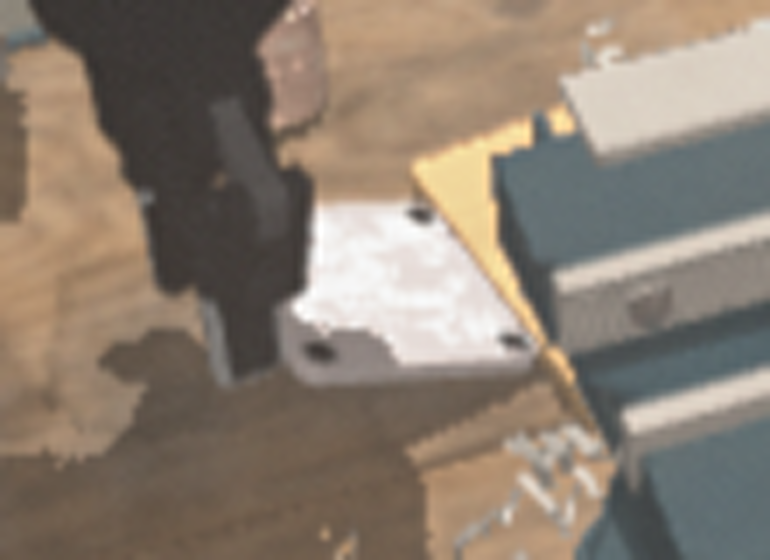

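send_rows(increments="40 0 2.4 -0.7 0; 40 0 3.0 -1.5 0")

```text
time: 14.48
ee_pos: [648.3, -30.4, 34.1]
tcp_rot: [-3.092, -0.236, 0.024]
contact_force: [-1.1, 12.5, 4.2]
width: 39.9
```

send_rows(increments="40 0 2.4 -0.7 0; 40 0 3.0 -1.5 0")

```text
time: 14.72
ee_pos: [648.3, -30.9, 35.6]
tcp_rot: [-3.087, -0.237, 0.025]
contact_force: [-1.0, 13.3, 4.7]
width: 39.9
```

Run:
```python
from h import *
show()
S=cams.read_camera("scene");T=cams.read_camera("top")
crop(S,(150,150,260,230),7,"pics/s12.png")
```

```text
t 14.72 p [648.3 -30.9  35.6] board s,lat [-90.5   0.8] xang 8.8 F [-1.  13.3  4.7] w 39.9 Z [-0.02   0.044 -0.999]
```

View pics/s12.png

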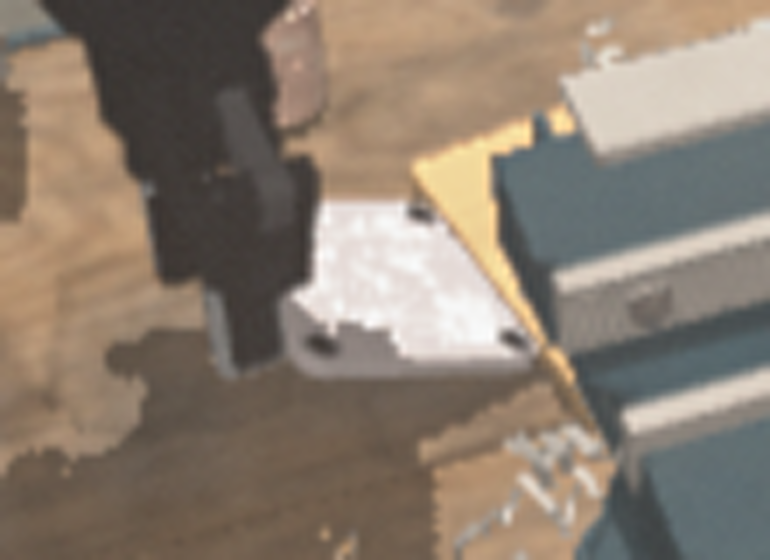

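send_rows(increments="40 0 2.8 -1 0; 40 0 3.4 -2 0; 40 0 4.0 -3 0; 40 0 4.6 -4 0; 40 0 5.2 -5 0")

```text
time: 15.45
ee_pos: [648.7, -33.3, 40.7]
tcp_rot: [-3.082, -0.238, 0.026]
contact_force: [-2.2, 14.0, 5.8]
width: 39.9
```

Run:
```python
from h import *
show()
S=cams.read_camera("scene");T=cams.read_camera("top")
crop(S,(150,150,260,230),7,"pics/s13.png")
```

```text
t 15.45 p [648.7 -33.3  40.7] board s,lat [-88.1   0.9] xang 8.86 F [-2.2 14.   5.8] w 39.9 Z [-0.021  0.048 -0.999]
```

View pics/s13.png

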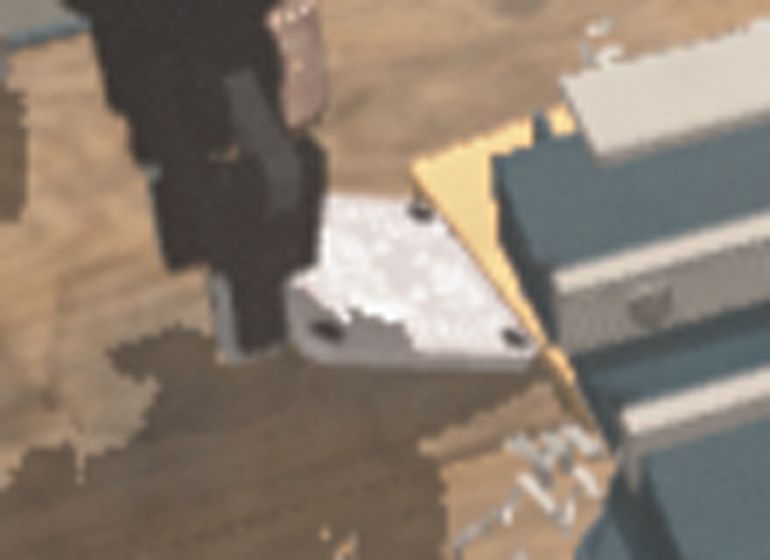

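send_rows(increments="40 0 3.0 -1 0; 40 0 3.6 -2 0; 40 0 4.2 -3 0; 40 0 4.9 -4 0; 40 0 5.6 -5 0")

```text
time: 16.18
ee_pos: [649.7, -39.3, 45.5]
tcp_rot: [-3.083, -0.238, 0.026]
contact_force: [0.1, -0.2, -0.0]
width: 40.2
```

Run:
```python
from h import *
show()
S=cams.read_camera("scene");T=cams.read_camera("top")
crop(S,(150,150,260,230),7,"pics/s14.png")
```

```text
t 16.18 p [649.7 -39.3  45.5] board s,lat [-82.   1.] xang 8.84 F [ 0.1 -0.2 -0. ] w 40.2 Z [-0.021  0.048 -0.999]
```

View pics/s14.png

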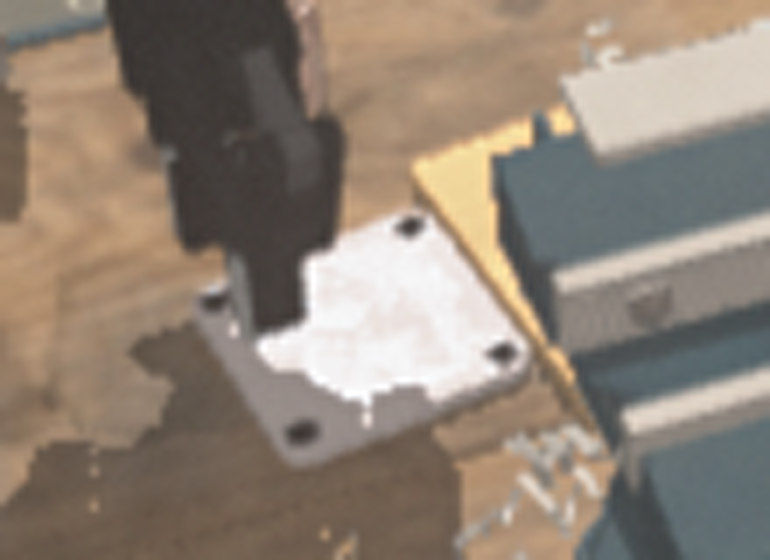

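```bash
python3 -c "
from h import *
tob(-116,1.5,45); tob(-116,1.5,0)"
```

```text
t 16.27 p [649.8 -39.3  45.6] board s,lat [-82.    1.1] xang 8.84 F [ 0.1 -1.   0.4] w 39.8 Z [-0.021  0.048 -0.999]
incr [  0.8 -33.9   2.4] turn 0.6
t 16.27 p [649.8 -39.3  45.6] board s,lat [-82.    1.1] xang 8.84 F [ 0.1 -1.   0.4] w 39.8 Z [-0.021  0.048 -0.999]
incr [  1.4 -31.6  47.3] turn 0.6
```

send_rows(increments="40 1 -24 2 0.6; 40 1 -34 5 0.6; 40 1 -32 35 0.6; 40 1 -32 47 0.6; 40 1 -32 47 0.6")

```text
time: 16.9
ee_pos: [645.0, -5.4, 0.2]
tcp_rot: [-3.084, -0.222, 0.027]
contact_force: [-0.2, 0.6, -0.1]
width: 40.2
```

send_rows(increments="40 0 0 0.7 0; 40 0 0 1.4 0; 40 0 0 1.4 0")

```text
time: 17.27
ee_pos: [645.2, -5.6, -0.8]
tcp_rot: [-3.084, -0.222, 0.026]
contact_force: [-0.1, -0.4, 3.1]
width: 39.9
```

Run:
```python
from h import *
tob(-97,1.5,-1)
S=cams.read_camera("scene");T=cams.read_camera("top")
crop(S,(150,150,260,230),7,"pics/s15.png");crop(T,(175,115,325,205),5.3,"pics/t15.png")
```

```text
t 17.27 p [645.2  -5.6  -0.8] board s,lat [-116.     1.3] xang 8.24 F [-0.1 -0.4  3.1] w 39.9 Z [-0.02   0.048 -0.999]
incr [ 0.1 19.  -0.8] turn 0.0
```

View pics/s15.png

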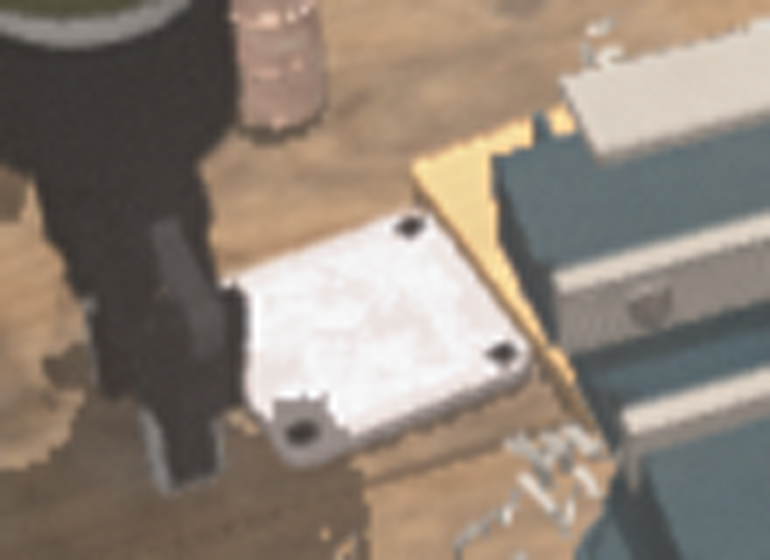

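View pics/t15.png

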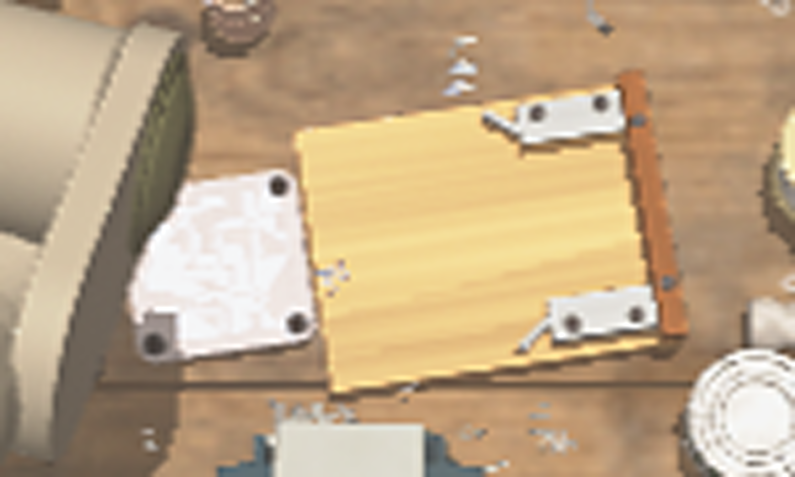

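send_rows(increments="40 0 7 -0.4 0; 40 0 13 -0.7 0; 40 0 17 -0.8 0; 40 0 20 -1 0; 40 0 21 -1 0")

```text
time: 18.0
ee_pos: [647.7, -24.3, -0.8]
tcp_rot: [-3.08, -0.222, 0.027]
contact_force: [-2.8, 14.3, 5.4]
width: 39.8
```

send_rows(increments="40 0 2.0 -3 0; 40 0 2.2 -6 0; 40 0 2.6 -9 0; 40 0 3.0 -12 0; 40 0 3.5 -15 0")

```text
time: 18.62
ee_pos: [647.4, -25.2, 13.3]
tcp_rot: [-3.074, -0.223, 0.031]
contact_force: [-1.6, 16.5, 1.3]
width: 40.1
```

Run:
```python
from h import *
show()
S=cams.read_camera("scene");T=cams.read_camera("top")
crop(S,(150,150,260,230),7,"pics/s16.png")
```

```text
t 18.62 p [647.4 -25.2  13.3] board s,lat [-96.3   0.7] xang 8.33 F [-1.6 16.5  1.3] w 40.1 Z [-0.025  0.057 -0.998]
```

View pics/s16.png

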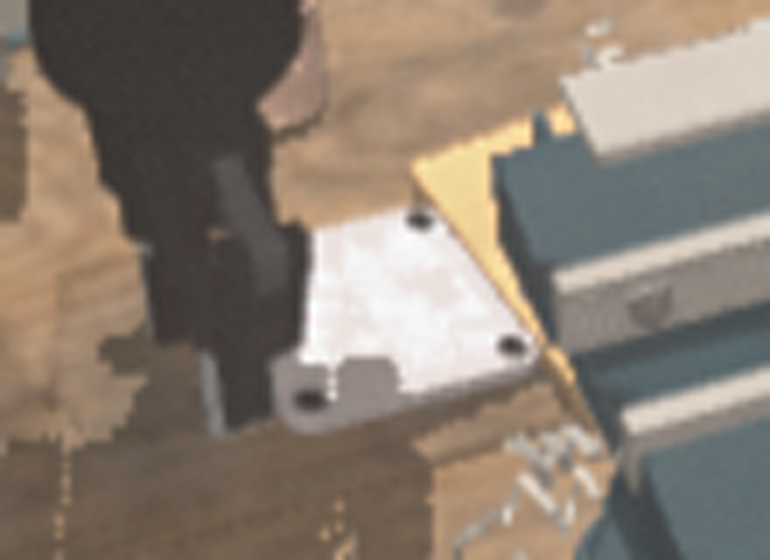

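send_rows(increments="40 0 3.4 -4.5 0; 40 0 4.9 -9 0; 40 0 6.6 -13.5 0; 40 0 8.7 -18 0; 40 0 10.8 -22.5 0")

```text
time: 19.35
ee_pos: [648.3, -31.4, 35.7]
tcp_rot: [-3.065, -0.225, 0.035]
contact_force: [-4.1, 26.1, 10.5]
width: 40.4
```

Run:
```python
from h import *
show()
```

```text
t 19.35 p [648.3 -31.4  35.7] board s,lat [-90.    0.8] xang 8.45 F [-4.1 26.1 10.5] w 40.4 Z [-0.028  0.067 -0.997]
```

send_rows(increments="40 0 11 -6.7 0; 40 0 16.5 -13 0; 40 0 24 -19.5 0; 40 0 32.5 -26 0; 40 0 41 -32 0")

```text
time: 19.98
ee_pos: [655.2, -68.0, 71.2]
tcp_rot: [-3.057, -0.231, 0.03]
contact_force: [-13.3, 22.4, 44.9]
width: 39.9
```

Run:
```python
from h import *
show()
S=cams.read_camera("scene");T=cams.read_camera("top")
crop(S,(150,120,290,230),5.6,"pics/s17.png")
```

```text
t 19.98 p [655.2 -68.   71.2] board s,lat [-52.8   2.4] xang 8.67 F [-13.3  22.4  44.9] w 39.9 Z [-0.025  0.074 -0.997]
```

View pics/s17.png

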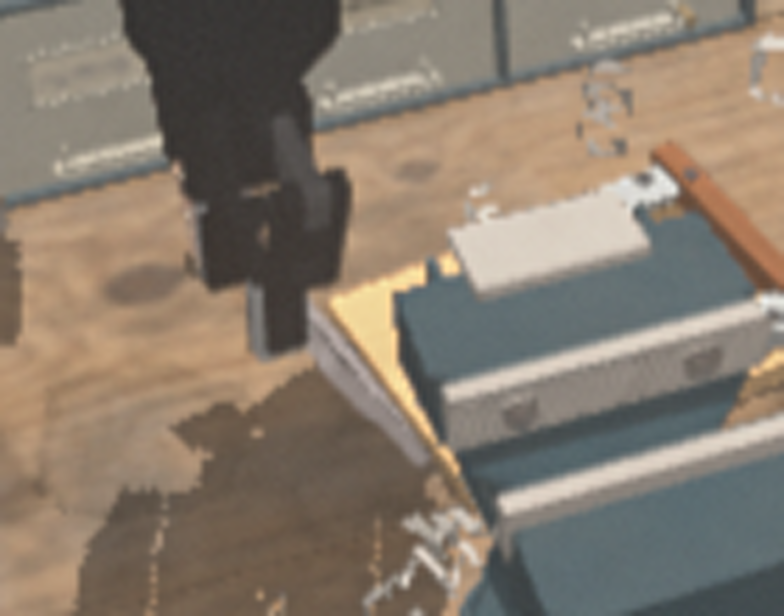

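send_rows(increments="40 0 9.3 -3.2 0; 40 0 17.5 -6.9 0; 40 0 25.7 -9.5 0; 40 0 33 -11 0")

```text
time: 20.58
ee_pos: [661.0, -104.4, 80.9]
tcp_rot: [-3.061, -0.228, 0.026]
contact_force: [0.1, -0.2, 0.4]
width: 39.9
```

Run:
```python
from h import *
show()
S=cams.read_camera("scene");T=cams.read_camera("top")
crop(S,(150,120,290,230),5.6,"pics/s18.png");crop(T,(175,115,325,205),5.3,"pics/t18.png")
```

```text
t 20.57 p [ 661.  -104.4   80.9] board s,lat [-15.9   2.9] xang 8.56 F [ 0.1 -0.2  0.4] w 39.9 Z [-0.022  0.07  -0.997]
```

View pics/s18.png

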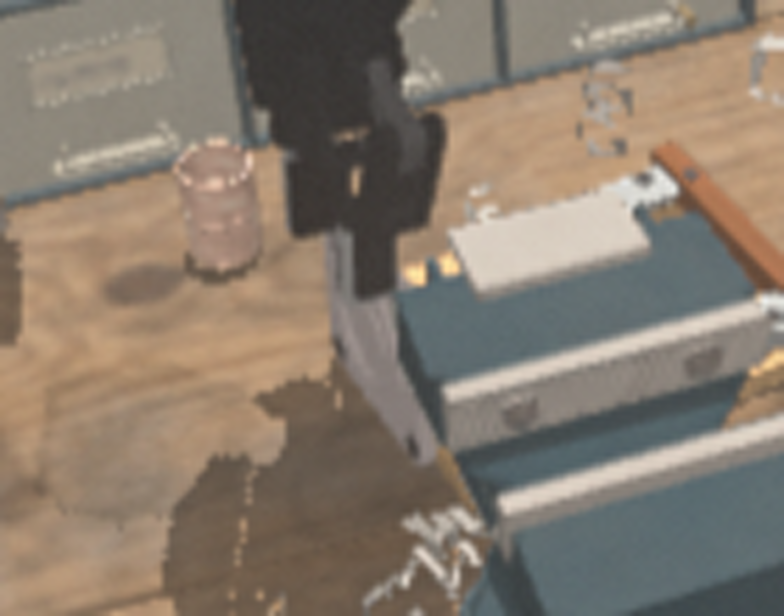

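View pics/t18.png

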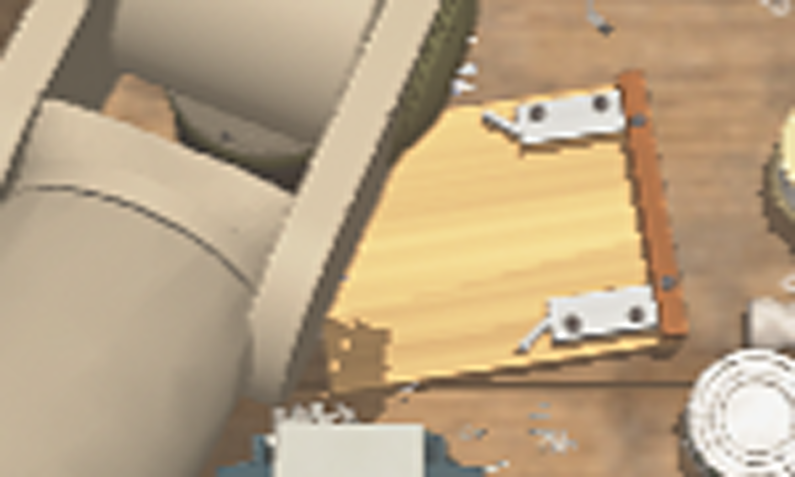

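send_rows(increments="40 0 8 0 0; 40 0 16 0 0; 40 0 24 0 0; 40 0 32 0 0; 40 0 32 0 0")

```text
time: 21.3
ee_pos: [665.5, -136.9, 77.7]
tcp_rot: [-3.061, -0.226, 0.028]
contact_force: [0.0, -0.1, -0.7]
width: 39.6
```

Run:
```python
from h import *
show()
S=cams.read_camera("scene");T=cams.read_camera("top")
crop(S,(150,120,290,230),5.6,"pics/s19.png");crop(T,(175,115,325,205),5.3,"pics/t19.png")
```

```text
t 21.3 p [ 665.5 -136.9   77.7] board s,lat [16.9  2.7] xang 8.48 F [ 0.  -0.1 -0.7] w 39.6 Z [-0.023  0.071 -0.997]
```

View pics/s19.png

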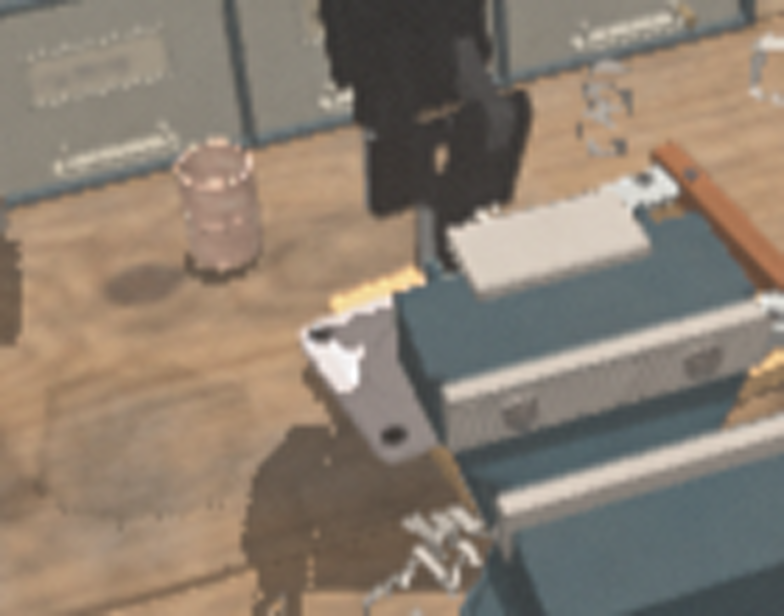

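View pics/t19.png

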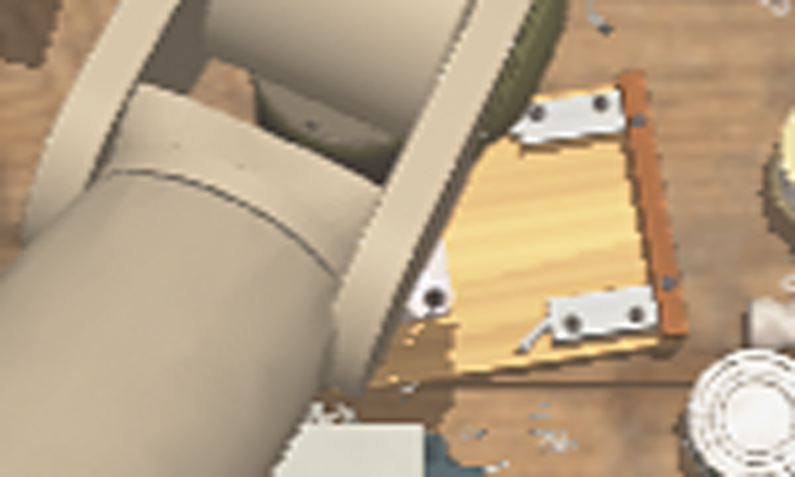

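send_rows(increments="40 0 -40 0 0; 40 0 -80 0 0; 40 0 -100 0 0; 40 0 -100 0 0")

```text
time: 21.9
ee_pos: [650.8, -36.6, 85.5]
tcp_rot: [-3.061, -0.23, 0.027]
contact_force: [0.0, 1.2, 0.2]
width: 40.3
```

Run:
```python
from h import *
show()
S=cams.read_camera("scene");T=cams.read_camera("top")
crop(S,(150,120,290,230),5.6,"pics/s20.png");crop(T,(175,115,325,205),5.3,"pics/t20.png")
```

```text
t 21.9 p [650.8 -36.6  85.5] board s,lat [-84.5   2.5] xang 8.62 F [0.  1.2 0.2] w 40.3 Z [-0.023  0.071 -0.997]
```

View pics/s20.png

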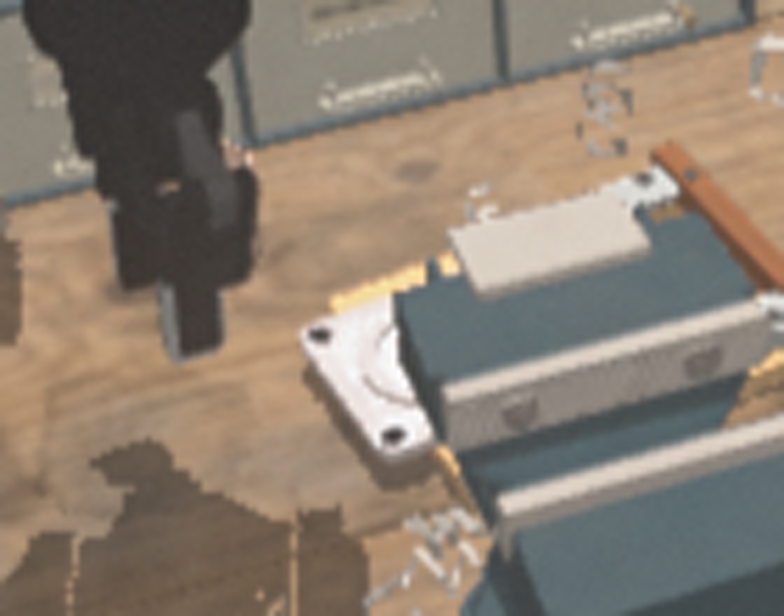

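View pics/t20.png

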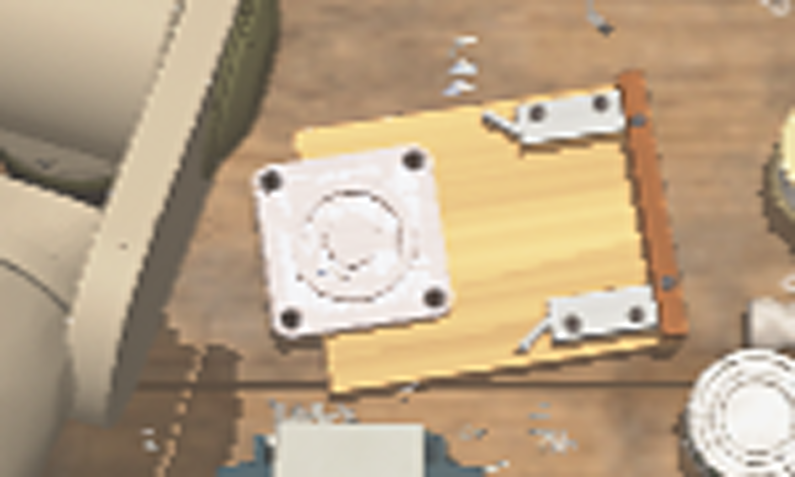

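Run:
```python
from h import *
T=cams.read_camera("top")
tp=lambda x,y:(175+x/5.3-.5,115+y/5.3-.5)
P=np.array([w2b(ray(T,tp(*q),18)) for q in[(270,181),(413,160),(434,298),(290,318)]]); print(P.round(1),P.mean(0).round(1))
d=P[1]-P[0]; print(np.degrees(np.arctan2(d[1],d[0]))); d=P[2]-P[3]; print(np.degrees(np.arctan2(d[1],d[0])))
rt=[w2b(ray(T,tp(*q),23.5)) for q in[(537,113),(601,103),(572,323),(637,314)]]; print(np.round(rt,1))
rt=[w2b(ray(T,tp(*q),23.5)) for q in[(525,146),(627,132),(550,302),(653,288)]]; print("lip inner",np.round(rt,1))
print([w2b(ray(T,tp(*q),12)).round(1) for q in [(296,130),(332,393)]])
tob(-65,0,85); tob(-65,0,13)
```

```text
[[-15.3  39.6]
 [ 53.1  40.2]
 [ 53.4 -28. ]
 [-14.5 -27.8]] [19.2  6. ]
0.43656419290529236
-0.13011132958652585
[[114.3  53. ]
 [145.1  53.5]
 [115.  -50.4]
 [145.6 -50.5]]
lip inner [[106.3  37.7]
 [155.   37.6]
 [106.5 -39. ]
 [155.  -39.3]]
[array([ 0. , 64.9]), array([  0. , -64.8])]
t 22.05 p [651.  -38.8  85. ] board s,lat [-82.3   2.4] xang 8.46 F [-0.6 -0.8  0.5] w 39.6 Z [-0.023  0.071 -0.997]
incr [-2.5 17.3 -1.2] turn 0.3
t 22.05 p [651.  -38.8  85. ] board s,lat [-82.3   2.4] xang 8.46 F [-0.6 -0.8  0.5] w 39.6 Z [-0.023  0.071 -0.997]
incr [-1.6 22.5 70.6] turn 0.3
```

Run:
```python
from h import *
tob(19,76,80); tob(19,76,15.5)
```

```text
t 22.05 p [651.  -38.8  85. ] board s,lat [-82.3   2.4] xang 8.46 F [-0.6 -0.8  0.5] w 39.6 Z [-0.023  0.071 -0.997]
incr [ 73.2 101.7  -3.4] turn 0.3
t 22.05 p [651.  -38.8  85. ] board s,lat [-82.3   2.4] xang 8.46 F [-0.6 -0.8  0.5] w 39.6 Z [-0.023  0.071 -0.997]
incr [ 74.  106.4  61. ] turn 0.3
```

Run:
```python
from h import *
tob(-65,6,13.5,8.2)
```

```text
t 22.05 p [651.  -38.8  85. ] board s,lat [-82.3   2.4] xang 8.46 F [-0.6 -0.8  0.5] w 39.6 Z [-0.023  0.071 -0.997]
incr [ 4.4 22.5 70. ] turn 0.3
```

send_rows(increments="40 4.4 8 30 0.3; 40 4.4 16 60 0.3; 40 4.4 22 70 0.3; 40 4.4 22 70 0.3")

```text
time: 22.55
ee_pos: [657.0, -56.0, 13.3]
tcp_rot: [-3.062, -0.215, 0.029]
contact_force: [0.4, 0.4, -0.7]
width: 39.8
```

Run:
```python
from h import *
tob(-38,6,14); tob(-6,0.5,14)
```

```text
t 22.55 p [657.  -56.   13.3] board s,lat [-64.4   5.9] xang 8.08 F [ 0.4  0.4 -0.7] w 39.8 Z [-0.024  0.071 -0.997]
incr [ 0.2 26.3 -2.6] turn -0.1
t 22.55 p [657.  -56.   13.3] board s,lat [-64.4   5.9] xang 8.08 F [ 0.4  0.4 -0.7] w 39.8 Z [-0.024  0.071 -0.997]
incr [-5.3 58.2 -4.9] turn -0.1
```

send_rows(increments="40 0 18 -1.8 0; 40 0 27 -2.6 0; 40 -1 33 -3.1 0; 40 -2.3 40 -3.6 0; 40 -3.5 46 -4 0")

```text
time: 23.18
ee_pos: [660.4, -102.1, 14.7]
tcp_rot: [-3.061, -0.216, 0.027]
contact_force: [-0.7, 3.3, 6.1]
width: 39.6
```

Run:
```python
from h import *
tob(-3,0.2,14); tob(10,0.2,14)
T=cams.read_camera("top")
crop(T,(175,115,325,205),5.3,"pics/t21.png")
```

```text
t 23.18 p [ 660.4 -102.1   14.7] board s,lat [-18.3   2.6] xang 8.1 F [-0.7  3.3  6.1] w 39.6 Z [-0.023  0.071 -0.997]
incr [-2.4 15.3 -0.4] turn -0.1
t 23.18 p [ 660.4 -102.1   14.7] board s,lat [-18.3   2.6] xang 8.1 F [-0.7  3.3  6.1] w 39.6 Z [-0.023  0.071 -0.997]
incr [-2.3 28.3 -1.4] turn -0.1
```

View pics/t21.png

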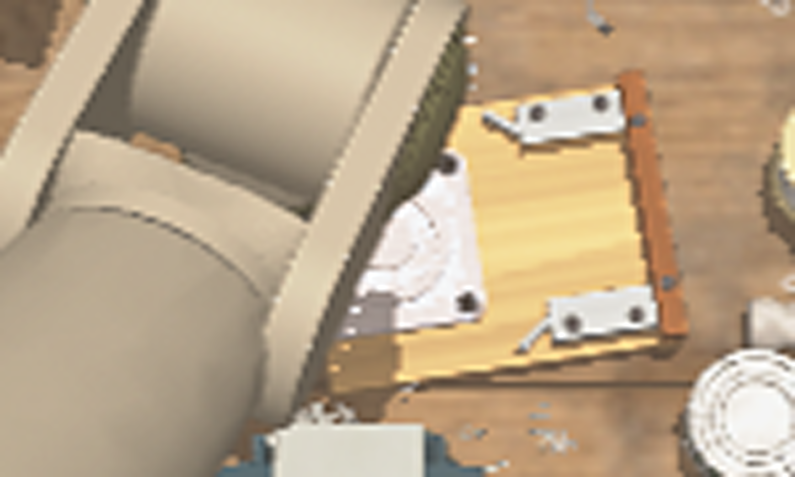

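Run:
```python
from h import *
tp=lambda x,y:(175+x/5.3-.5,115+y/5.3-.5)
T=cams.read_camera("top")
P=np.array([w2b(ray(T,tp(*q),18)) for q in[(449,163),(467,301)]]); print(P, P.mean(0)-[34,0]); show()
S=cams.read_camera("scene")
crop(S,(160,110,290,210),6,"pics/s21.png")
```

```text
[[ 69.7781542   36.23957482]
 [ 68.49625951 -31.63150963]] [35.13720685  2.3040326 ]
t 23.27 p [ 660.4 -102.7   14.7] board s,lat [-17.7   2.5] xang 8.07 F [-0.4  1.2  5.2] w 40.1 Z [-0.022  0.07  -0.997]
```

View pics/s21.png

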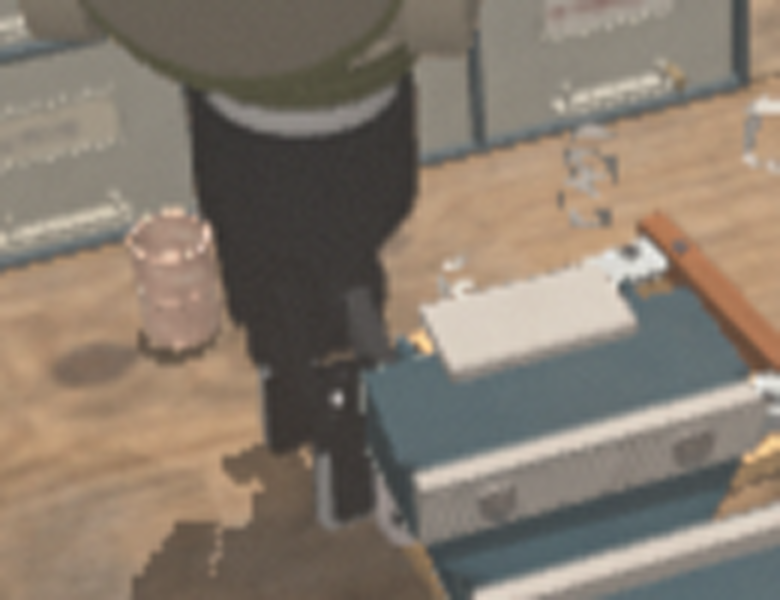

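send_rows(increments="40 0 0 -1 0; 40 -1 6 -2 0; 40 -2 13 -2.5 0; 40 -2.3 20 -3 0; 40 -2.3 27 -3.5 0")

```text
time: 23.95
ee_pos: [661.9, -130.6, 16.1]
tcp_rot: [-3.062, -0.215, 0.027]
contact_force: [0.7, 1.8, 0.6]
width: 40.2
```

Run:
```python
from h import *
tob(40,0.2,15)
T=cams.read_camera("top")
crop(T,(175,115,325,205),5.3,"pics/t22.png")
```

```text
t 23.95 p [ 661.9 -130.6   16.1] board s,lat [10.1  0. ] xang 8.06 F [0.7 1.8 0.6] w 40.2 Z [-0.023  0.07  -0.997]
incr [ 0.2 29.9 -1.1] turn -0.1
```

View pics/t22.png

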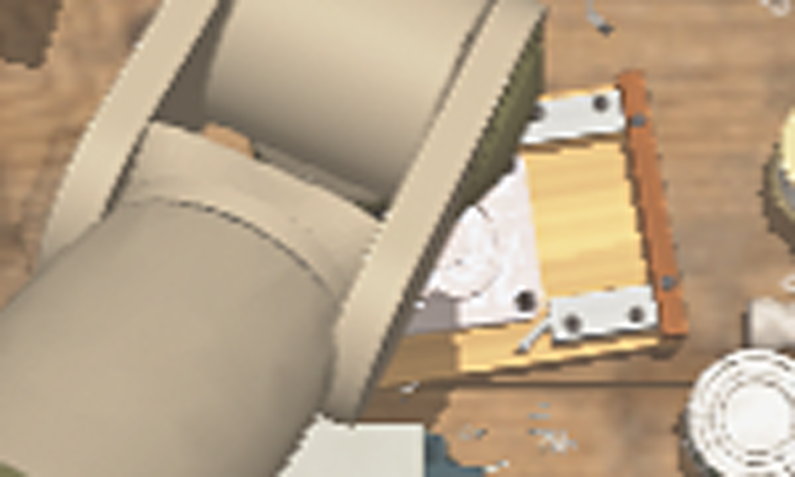

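send_rows(increments="40 0 6 0 0; 40 0 12 -0.3 0; 40 0 18 -0.7 0; 40 0 24 -1.1 0; 40 0 30 -1.5 0")

```text
time: 24.62
ee_pos: [666.5, -161.4, 15.8]
tcp_rot: [-3.063, -0.214, 0.026]
contact_force: [-0.3, 4.4, 5.1]
width: 40.1
```

Run:
```python
from h import *
tob(62,0.2,15.5)
T=cams.read_camera("top")
crop(T,(175,115,325,205),5.3,"pics/t23.png")
```

```text
t 24.62 p [ 666.5 -161.4   15.8] board s,lat [41.2  0.2] xang 8.03 F [-0.3  4.4  5.1] w 40.1 Z [-0.022  0.07  -0.997]
incr [ 0.  20.7 -1.2] turn -0.2
```

View pics/t23.png

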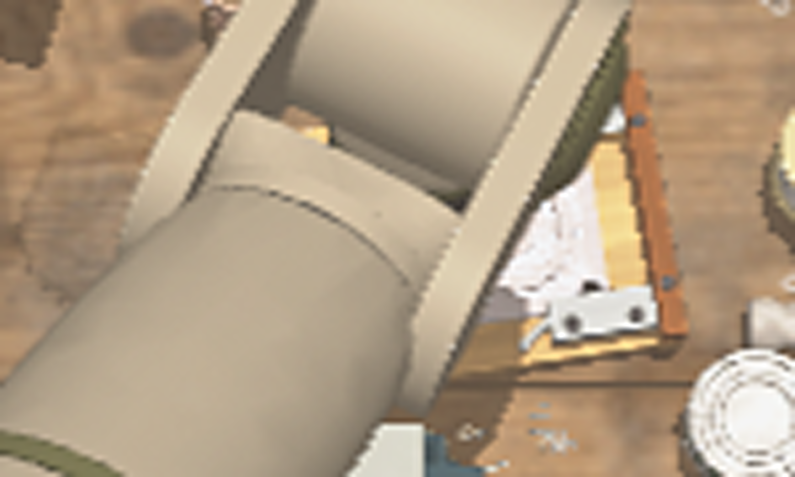

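send_rows(increments="40 0 5 -0.8 0; 40 0 10 -1.2 0; 40 0 15 -1.5 0; 40 0 19 -1.8 0; 40 0 20.5 -2 0")

```text
time: 25.3
ee_pos: [669.0, -181.2, 16.0]
tcp_rot: [-3.06, -0.214, 0.028]
contact_force: [-1.1, 10.7, 4.7]
width: 39.7
```

send_rows(increments="40 0 1 0 0; 40 0 2 -0.2 0; 40 0 3 -0.3 0; 40 0 4 -0.3 0")

```text
time: 25.8
ee_pos: [668.9, -181.5, 16.0]
tcp_rot: [-3.053, -0.216, 0.031]
contact_force: [-3.1, 18.4, 7.2]
width: 39.9
```

Run:
```python
from h import *
show()
T=cams.read_camera("top")
crop(T,(175,115,325,205),5.3,"pics/t24.png")
```

```text
t 25.8 p [ 668.9 -181.5   16. ] board s,lat [61.5 -0.3] xang 8.12 F [-3.1 18.4  7.2] w 39.9 Z [-0.026  0.079 -0.997]
```

View pics/t24.png

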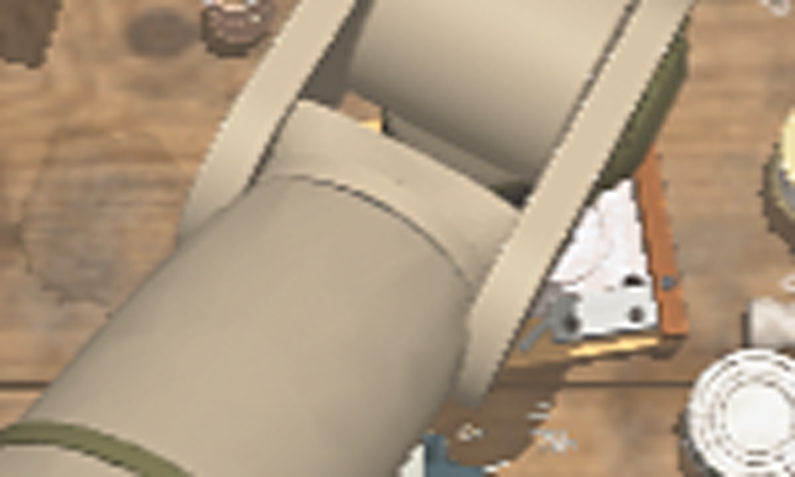

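send_rows(increments="40 0 -5 0 0; 40 0 -20 -2 0; 40 0 -50 -30 0; 40 0 -100 -80 0; 40 0 -140 -110 0")

```text
time: 26.48
ee_pos: [651.9, -51.0, 138.9]
tcp_rot: [-3.054, -0.215, 0.03]
contact_force: [0.1, -0.8, 0.3]
width: 40.2
```

send_rows(increments="40 -20 -40 0 0; 40 -40 -60 0 0; 40 -60 -60 0 0; 40 -60 -60 0 0")

```text
time: 26.98
ee_pos: [583.4, 0.0, 145.1]
tcp_rot: [-3.054, -0.215, 0.03]
contact_force: [0.2, 0.2, -0.7]
width: 39.8
```

Run:
```python
from h import *
show()
T=cams.read_camera("top");S=cams.read_camera("scene")
crop(T,(175,115,325,205),5.3,"pics/t25.png"); cv2.imwrite("pics/s25.png",S["image"])
```

```text
t 26.98 p [583.4   0.  145.1] board s,lat [-130.4  -59. ] xang 8.08 F [ 0.2  0.2 -0.7] w 39.8 Z [-0.025  0.078 -0.997]
```

View pics/t25.png

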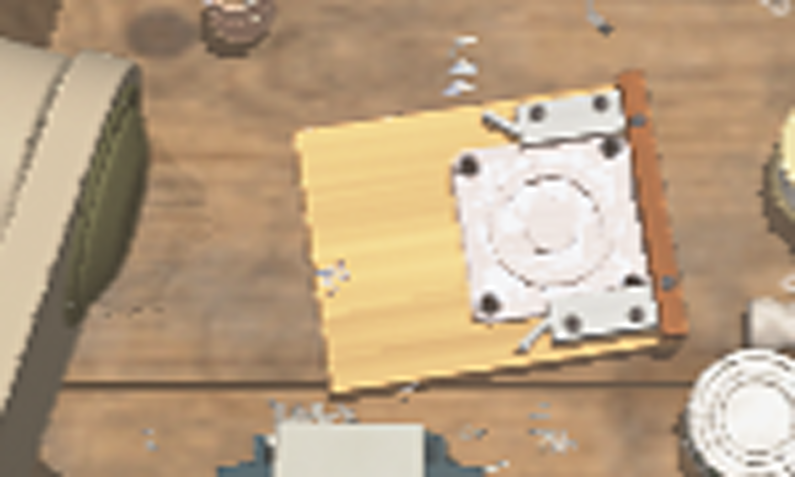

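View pics/s25.png

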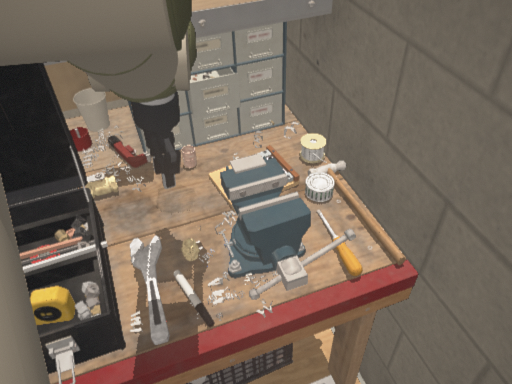

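Run:
```python
from h import *
tp=lambda x,y:(175+x/5.3-.5,115+y/5.3-.5)
T=cams.read_camera("top")
P=np.array([w2b(ray(T,tp(*q),18)) for q in[(468,165),(489,303),(611,147)]]); print(P.round(1),(P[2]+P[1])/2)
e=[w2b(ray(T,tp(*q),18)) for q in[(456,175),(472,300)]];print("rear edge",np.round(e,1))
print("stop face at z18/28",[w2b(ray(T,tp(*q),z)).round(1) for q,z in[((640,215),18),((618,80),28),((660,330),28)]])
s=robot.get_state()["time"];print(s)
```

```text
[[ 78.5  34. ]
 [ 78.5 -34.1]
 [147.   33. ]] [112.75813599  -0.52950767]
rear edge [[ 72.2  29.9]
 [ 70.9 -31.5]]
stop face at z18/28 [array([155.3,  -2. ]), array([154.4,  62.2]), array([154.4, -60.6])]
27.125
```

```bash
python3 -c "
from rig import ticket
print(ticket.sign_off())"
```

```text
the job is handed in; nothing more can be done
None
```

The cover was tipped up against the board's open edge with the fingertips and flipped over onto the board, ring up. It was then pushed under both rail lips to the end stop, and the job was handed in at about 27 s. It was never gripped or lifted.

**Attempts:** The first two tries lost the cover at about 25–30° of tilt, and it dropped back in front of the step. The third try, pushed at about 26 N and then swung quickly along the arc, flipped it. The highest force I read was about 52 N at the fingertips, near 60° of tilt, below the 120 N wrist limit. I only saw readings at the end of each move.

**Last checks:**
- **Home position:** In the top view the cover's centre is 42 mm from the stop face, within about 1 mm, so there is no gap. Its centre is 0.5 mm off the board's middle line, its front corner runs under the lower rail's lip in the picture, and pushing harder (18 N) moved it no further.
- **Other objects:** The scene view showed the bystanders I could see standing where they were. The nipple lay in the arm's shadow.
- **View limits:** The vise hides the rails in the scene camera, so I judged the seating from the top camera and the push forces alone.
- **Unexplained readings:**
  - The tool picked up a lean of about 4.5° from pushing.
  - A 5 N upward force appeared now and then during the final push. It did no visible harm.

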